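Turn the module over on its service stand and clamp it

TASK

The service stand holds a display module in a hinged frame that leans away from the robot. Swing the frame over, past upright, and lower it gently onto the rests on the robot's side without ever letting it drop; then turn the knurled clamp knob on the pivot block clockwise until it stops tight. Leave the things lying round the stand where they are and let go of everything.

Things in the scene. Friction and masses are not known exactly. Their poses are not given: they have to be found in the camera images.
- stand_pivot (a point): Middle of the hinge line of the service stand, 60 mm above the table. The stand is fixed: a dark base 300 mm deep, 490 mm wide, an aluminium pivot block at each end. y axis along the hinge line, x axis level from the robot's side to the far side, z up. Four rests with rubber pads, 147 mm high, stand 100 mm before and behind the hinge line, 165 mm left and right of the middle.
- rail_mid (a point): Middle of the frame's free edge: a steel rail 12 mm in diameter, 330 mm long, parallel to the hinge, 180 mm from its axis. Below it the module, 318 mm long, 22 mm thick, fills the frame from 4 to 162 mm from the hinge axis; two clips (16 mm long, 28 mm thick, 167 mm from the hinge) sit 110 mm left and right of the middle, side arms at 167 mm. Moves with the frame; z points away from the hinge.
- frame (a joint): Frame angle, rad: 0 upright, +0.785 leaning 45 degrees away from the robot (start, on the rear rests), -0.785 leaning 45 degrees to the robot (on the front rests). Frame with module weighs 0.65 to 0.85 kg; nothing holds it, so it falls quickly to the side it leans to. At either rest the rail's axis is 187 mm above the table, 127 mm from the hinge line, with nothing of the stand just under it.
- knob (a joint): Turn of the clamp knob, rad: grows as it turns clockwise seen from above, starts between 0 and 0.7, comes to its hard stop (tight) at 3.0. Stays where it is left; takes about 0.06 N m to turn.
- knob_grip (a point): Centre of the round knurled clamp knob, 40 mm in diameter and 24 mm high, axis vertical, standing on the pivot block at the right-hand end (-y) of the stand, 235 mm from the middle along the hinge line. The point lies on its axis half-way up, 97 mm above the table; the block's top is 76 mm above the table, the knob's underside 85 mm. It turns in place and does not noticeably descend.
- post: Fixed upright aluminium post, 16 mm in diameter with a 26 mm clip at its top, 345 mm high over the table, on the stand's rear rail, 155 mm behind the hinge line; its place along the rail varies up to 100 mm either side of the middle. It is close behind the leaning frame's rail: keep the gripper's body clear of it. Origin at its foot, 10 mm above the table.
- mug: Bystander to leave alone: two-tone mug, 78 mm wide, 92 mm high. Origin at the middle of its underside.
- meter: Bystander to leave alone: hand multimeter 164x81x46 mm, lying flat. Origin at the middle of its underside.
- spacer: Bystander to leave alone: aluminium block 50x30x30 mm with a hole, on the table under the front half of the stand. Origin at the middle of its underside.
- spool: Bystander to leave alone: spool of solder wire, 62 mm across, 46 mm high. Origin at the middle of its underside.
- carton: Bystander to leave alone: small cardboard box 60x90x42 mm, on the table between the stand's rails, under the front half. Origin at the middle of its underside.
- tape: Bystander to leave alone: roll of tape, 100 mm across, 25 mm high, lying on the table under the rear half of the stand. Origin at the middle of its underside.
- cutters: Bystander to leave alone: side cutters 50x149x10 mm, lying flat. Origin at the middle of its underside.

How it is judged (in metres and radians):
On the way, in this order (a step that is already met when the one before it is completed fails the run):
1. the frame lies still on the front rests, on the robot's side (value of joint frame below -0.75 rad and velocity of joint frame between -0.1 and 0.1 rad/s), for 0.2 s.
2. then the clamp knob is turned clockwise to its stop (value of joint knob above 2.85 rad), for 0.1 s.
At the end, for the whole second after the job is handed in: The frame lies still on the front rests (joint below -0.75 rad), the clamp knob is tight (turned past 2.85 of 3.0 rad), and every bystander is within 30 mm of where it stood and not tipped by more than 0.3 rad (all of step 1 and value of joint knob above 2.85 rad and distance of each of mug, meter, spacer, spool, carton, tape, cutters from where it was at the start of the episode below 0.03 m and angle between each of mug, meter, spacer, spool, carton, tape, cutters's own z axis and vertical below 0.3 rad); the robot touches nothing.
It fails at once if the frame drops towards the front rests: faster than 2 rad/s when it is within about 0.4 rad of them (value of joint frame below -0.4 rad and velocity of joint frame below -2 rad/s).
It fails at once if a bystander is pushed more than 30 mm or tipped (not (distance of each of mug, meter, spacer, spool, carton, tape, cutters from where it was at the start of the episode below 0.03 m and angle between each of mug, meter, spacer, spool, carton, tape, cutters's own z axis and vertical below 0.3 rad)).
It also fails if it takes over 72 s, if anything falls off the work surface, if the arm or the gripper's body presses on something with over 40 N, if the wrist force passes 120 N, or if a joint passes its speed limit or range.

ROBOT

A 6-joint arm with a two-finger parallel gripper is mounted at the origin on the work surface; the furniture and walls round the work are solid. World frame = base frame: x ahead of the robot, y to its left, z up, the work surface at z = 0. Lengths are in m, angles in degrees, forces in N, time in s.
With the tool pointing down it reaches from about 0.35 to 0.875 m from the base axis. Payload 4.2 kg.
Tool frame: the origin (TCP) lies on the centre line of the jaws, within the pads' length; the fingertips stand 19 mm ahead of it and the grasp point (between the pads) is the TCP; z points along the fingers, y is the line along which they close (so a half turn about z gives the same grasp; the last joint's range is limited). The gripper opens to 87 mm and grips with 3 to 60 N. Pads are 19 mm wide; open, the fingers measure 117 mm over their backs; the gripper's body (75 mm by 190 mm) begins 51 mm behind the grasp point.
Start: joints at [85.806, 22.042, 0.453, 0, -68.411, -14.817], TCP at [0.204, 0.591, 0.242] pointing down, gripper open.
Joint ranges: [-179.83, 179.83], [-69.29, 118.12], [-61.27, 80.66], [-181.25, 117.63], [-171.15, -9.14], [-177.46, 177.46]. Speed limits (degrees/s): [159.86, 159.86, 180, 180, 180, 180].

INTERFACE

Orientations are given as a 3x3 rotation matrix whose columns are the frame's x, y, z axes.
In Python, from station import sense, capture, finish_job, search_frame, masks_of gives the robot as it stands.
- The arm moves only by the tool drive_tool, never from a script. Its argument "rows" is a list of rows, each a list of 7 numbers: the opening in per cent of the stroke, from 0 (shut) to 100 (fully open), then the shift along the world's x, y, z in mm, then the turn, a rotation vector about the world's x, y, z in rad. In form: [[fingers, dx, dy, dz, wx, wy, wz], ...]. A call has 1 to 5 rows; each row shifts and turns the commanded pose from where the row before left it; what a row does not reach is not made up. A row lasts 1/12 s, in which the tool goes at most 41.7 mm and 7.16 degrees, less where a joint would pass 70% of its speed; a pose out of reach is approached as far as the arm can. A call is refused whole if a number of a shift passes 41.7 or a number of a turn 0.125, either way. A call with a gripper value outside its range is refused whole. The fingers move at their own pace and stop on an object; the grip force is fixed at half the most. Time passes only in rows, so rows that do not move let the fingers close. It gives the time, the measured TCP pose, the force, the opening and the grip force at its end, in the units of the state.
- sense(): the state, without advancing time (a new reading comes with each control period).
- capture(name): name is "side" or "top" or "wrist"; returns a dict with "frame" (400x640x3 uint8, red, green, blue), "z_map" (400x640 float32, m along the optical axis (not along the pixel's ray), 0 where there is no reading), "fx", "fy", "cx", "cy" (pixels), "R" (3x3) and "t" (3): a world point X has camera coordinates R X + t; the wrist camera has in their place "T_tool_cam" (4x4, takes a point from camera to tool coordinates, whose origin is the TCP and whose axes are the flange's). Camera axes: x right, y down, z forward; pixel columns grow to the right and rows downward; lengths in m; the calibration is good to about 2 mm. A picture is of the moment at which its call begins: read the wrist's pose just before it.
- finish_job(): hands the job in; it is judged then, once.
Trained networks look in a picture, given as the dict that the camera call returned (one of the last four; its "shot" number tells which), for a name from the list of things; names that differ only in an ending like _2 or _b are one class to them, and where a whole thing is asked for, a point or a joint stands for the part that bears it (a point fixed in the world has none). Each returns a list of dicts, best first, with "p" (0 to 1); they miss things now and then, are a little off and sometimes report something else, mostly with a low value. They report only what shows in the picture. A call takes as long as a camera call.
- search_frame(label, picture): "xy" ([column, row] in pixels, amid what is visible of it).
- masks_of(label, picture): "region" (400x640 bool, what is visible of it) and "xy" ([column, row] in pixels, amid what is visible of it).
The state is a dict: "time_s": time; "joints": joint angles; "joint_velocities": joint speeds; "effort": joint torques, N m; "tcp_pos": TCP position; "ee_rot": TCP orientation; "wrist_force": force on the tool from outside, world axes, zero at the start; "moment": the same for the moment, N m; "gripper_width": opening from 0.0 (shut) to 1.0 (fully open); "gripper_force": force on a finger pad.
Only numpy, scipy, OpenCV 4.12 (cv2) and the standard library are available. Lean on these libraries where they do the work, as an engineer would, in place of code of your own. Each camera call takes 0.05 s, during which the arm holds its last target. There are 200 camera calls.

## Working session

There is one attempt and no reset: what is moved stays moved. The work goes in short steps, Python scripts to look and compute and a tool call to move; the robot and the scene stay as the last step left them, time stands still between calls to the robot, and variables do not carry over. Pictures are saved under pics/ and viewed, at most 10 in all, crops included, and the job is handed in when it is done.

Besides the shell and the picture viewer there is one more tool, called after "Emit:" as a command line: name --pt "numbers of a row" for each row, then --argument value for the rest. drive_tool: Moves the arm, as the interface text tells. Its arguments: {"type":"object","properties":{"rows":{"type":"array"}},"required":["rows"]}

```bash
ls; mkdir -p pics
cat > h.py <<'E'
import numpy as np,cv2
from station import *
def world(c,u,v,z):
    p=np.array([(u-c['cx'])/c['fx']*z,(v-c['cy'])/c['fy']*z,z])
    if 'R' in c: return c['R'].T@(p-c['t'])
    s=c['s']; q=c['T_tool_cam']@np.append(p,1)
    return np.array(s['ee_rot'])@q[:3]+np.array(s['tcp_pos'])
def cap(n):
    s=sense(); c=capture(n); c['s']=s; return c
def cloud(c,m):
    v,u=np.nonzero(m&(c['z_map']>0)); z=c['z_map'][v,u]
    p=np.stack([(u-c['cx'])/c['fx']*z,(v-c['cy'])/c['fy']*z,z])
    if 'R' in c: return (np.asarray(c['R']).T@(p-np.asarray(c['t'])[:,None])).T
    T=np.asarray(c['T_tool_cam']); s=c['s']
    return (np.array(s['ee_rot'])@(T[:3,:3]@p+T[:3,3:])).T+np.array(s['tcp_pos'])
def save(c,n): cv2.imwrite('pics/'+n+'.png',c['frame'][:,:,::-1])
E
python3 - <<'E'
from h import *
print(sense())
for n in ('top','side'):
    c=cap(n); save(c,n+'0')
    for l in ['rail_mid','knob_grip','post','mug','meter','spacer','spool','carton','tape','cutters','frame']:
        r=masks_of(l,c)
        if r:
            p=cloud(c,r[0]['region'])
            print(n,l,round(r[0]['p'],2),np.round(r[0]['xy']),np.round(np.median(p,0),3),np.round(np.percentile(p,2,axis=0),3),np.round(np.percentile(p,98,axis=0),3))
E
```

```text
pics
{'time_s': 0.0, 'joints': array([ 8.58071152e+01,  2.20924266e+01,  3.79549125e-01, -2.83466969e-02,
       -6.84103128e+01, -1.48153533e+01]), 'joint_velocities': array([-0.03400494, -0.03815912,  0.09849042,  0.08866383,  0.01727188,
        0.07101117]), 'effort': array([-4.99030084e-04, -3.90669107e+01,  1.87404621e+01,  4.21985820e+00,
        1.09445452e-02, -1.98523549e-04]), 'tcp_pos': array([0.20337848, 0.59039593, 0.24044209]), 'ee_rot': array([[ 9.45412318e-01, -3.25876003e-01, -6.16000265e-04],
       [-3.25876568e-01, -9.45409968e-01, -2.11064234e-03],
       [ 1.05434900e-04,  2.19616732e-03, -9.99997583e-01]]), 'wrist_force': array([ 0.05238979,  0.64552162, -0.17720386]), 'moment': array([-0.035452  , -0.00434852, -0.02051533]), 'gripper_force': 0.0, 'gripper_width': 0.9971744507587119}
top rail_mid 0.88 [317. 177.] [0.627 0.057 0.134] [ 0.555 -0.11   0.009] [0.713 0.225 0.193]
top knob_grip 0.67 [389. 203.] [ 0.563 -0.175  0.109] [ 0.546 -0.194  0.091] [ 0.583 -0.157  0.115]
top post 0.48 [313. 140.] [0.712 0.073 0.335] [ 0.704  0.055 -0.86 ] [0.997 0.084 0.352]
[... 766 characters left out ...]
 0.178] [ 0.557 -0.112  0.066] [0.698 0.223 0.195]
side knob_grip 0.75 [253. 206.] [ 0.573 -0.177  0.108] [ 0.545 -0.198  0.086] [ 0.585 -0.159  0.114]
side mug 0.83 [426. 202.] [0.466 0.347 0.057] [0.406 0.308 0.003] [0.508 0.381 0.091]
side meter 0.96 [337. 188.] [0.396 0.076 0.035] [ 0.349 -0.005  0.009] [0.425 0.149 0.043]
side spacer 0.47 [350. 214.] [0.504 0.111 0.029] [0.487 0.089 0.009] [0.522 0.13  0.033]
side spool 0.59 [224. 220.] [ 0.573 -0.282  0.044] [ 0.536 -0.313  0.001] [ 0.593 -0.258  0.049]
side carton 0.72 [310. 205.] [ 0.503 -0.019  0.042] [ 0.472 -0.063  0.034] [0.531 0.025 0.045]
side frame 0.64 [328. 228.] [0.672 0.047 0.178] [ 0.558 -0.107  0.068] [0.698 0.223 0.195]
```

```bash
cd pics; python3 -c "
import cv2,numpy as np
cv2.imwrite('both.png',cv2.resize(np.vstack([cv2.imread('top0.png'),cv2.imread('side0.png')]),(480,600)))"
```

```text
(no output)
```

View pics/top0.png

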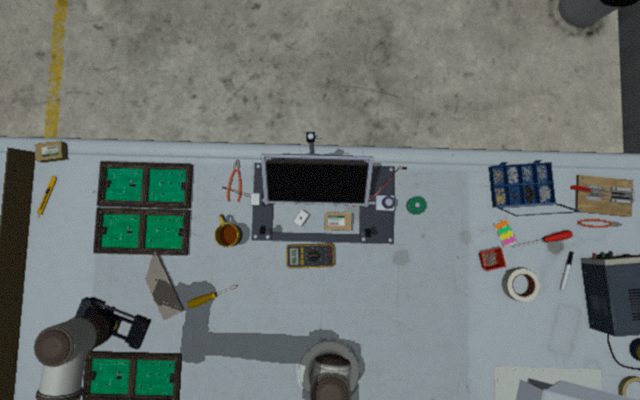

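View pics/side0.png

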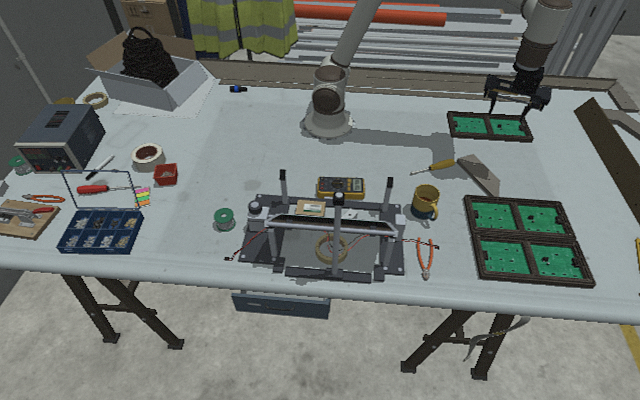

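The top view shows the stand centred near pixel (320,200), with the knob at (389,203) and the post clip at (311,136). The frame is leaning to the back. The side view agrees: post at (338,198), knob at (253,206). Next I fit the rail line.

Run:
```python
from h import *
for n in ('top','side'):
    c=cap(n); r=masks_of('rail_mid',c)[0]; p=cloud(c,r['region'])
    q=p[(p[:,2]>.178)&(p[:,2]<.2)&(p[:,0]>.66)]
    k=np.polyfit(q[:,1],q[:,0],1); print(n,len(q),'x=%.4f*y+%.4f'%tuple(k),np.percentile(q[:,1],[1,99]),q[:,2].max(), np.percentile(q[:,0]-k[0]*q[:,1]-k[1],[5,95]))
    a=cloud(c,np.ones((400,640),bool)); 
    t=a[(a[:,2]>.28)&(a[:,2]<.36)&(abs(a[:,0]-.72)<.06)&(abs(a[:,1]-.06)<.15)]; print('post',t[:,:2].mean(0),len(t),t[:,2].max())
    t=a[(a[:,2]>.1)&(a[:,2]<.115)&(abs(a[:,0]-.565)<.04)&(abs(a[:,1]+.177)<.04)]; print('knob',t.mean(0),t.min(0),t.max(0))
    t=a[(a[:,2]>.135)&(a[:,2]<.16)&(abs(a[:,0]-.46)<.04)&(abs(a[:,1]-.06)<.22)]; 
    for m in (t[:,1]>.06,t[:,1]<.06): print('rest',t[m].mean(0) if m.any() else None)
```

```text
top 718 x=-0.0006*y+0.6816 [-0.1104547   0.22824757] 0.19922554409421234 [-0.01619332  0.01287417]
post [0.71527463 0.07283574] 118 0.35677653454981206
knob [ 0.56221186 -0.17564547  0.10861893] [ 0.54310416 -0.19468815  0.10131913] [ 0.58230331 -0.1562393   0.11476031]
rest [0.4605579  0.22241477 0.14627649]
rest [ 0.45971224 -0.10640354  0.14778409]
side 885 x=-0.0013*y+0.6869 [-0.1109017  0.2261846] 0.19618588270097814 [-0.01737857  0.01055818]
post [0.72447318 0.07160401] 252 0.3518901009728799
knob [ 0.56804539 -0.17763827  0.10835474] [ 0.54398607 -0.19931543  0.10002407] [ 0.58600873 -0.15837546  0.11441384]
rest [0.46415939 0.22038293 0.14595847]
rest [ 0.46466787 -0.1092351   0.14632314]
```

Emit:
drive_tool --pt "60 20 -35 10 0 0 -0.12" --pt "60 20 -35 10 0 0 -0.12" --pt "60 20 -35 10 0 0 -0.12" --pt "60 20 -35 10 0 0 -0.12" --pt "60 20 -35 10 0 0 -0.12"

```text
time_s: 1.82
tcp_pos: [0.3041, 0.4142, 0.2921]
ee_rot: [[0.592, -0.806, 0.0], [-0.806, -0.592, 0.0], [-0.0, -0.0, -1.0]]
wrist_force: [0.2, -0.1, -0.3]
gripper_width: 0.709
gripper_force: 0.0
```

Emit:
drive_tool --pt "60 20 -35 10 0 0 -0.12" --pt "60 20 -35 10 0 0 -0.12" --pt "60 20 -35 10 0 0 -0.12" --pt "60 20 -35 10 0 0 -0.12" --pt "60 20 -35 10 0 0 -0.12"

```text
time_s: 2.23
tcp_pos: [0.404, 0.2389, 0.3425]
ee_rot: [[0.034, -0.999, 0.001], [-0.999, -0.034, 0.001], [-0.001, -0.001, -1.0]]
wrist_force: [1.2, 0.7, 0.1]
gripper_width: 0.6
gripper_force: 0.0
```

Emit:
drive_tool --pt "60 18 -32 0 0 0 -0.034" --pt "60 18 -32 0 0 0 0" --pt "60 18 -32 0 0 0 0" --pt "60 18 -32 0 0 0 0" --pt "60 18 -32 0 0 0 0"

```text
time_s: 2.65
tcp_pos: [0.4941, 0.0791, 0.342]
ee_rot: [[0.005, -1.0, 0.001], [-1.0, -0.005, 0.0], [-0.0, -0.001, -1.0]]
wrist_force: [-0.5, 0.8, 0.2]
gripper_width: 0.601
gripper_force: 0.0
```

Emit:
drive_tool --pt "50 18 -31 0 0 0.105 0" --pt "50 18 -31 0 0 0.105 0" --pt "50 18 -31 0 0 0.105 0" --pt "50 30 0 0 0 0.105 0" --pt "50 30 0 0 0 0.104 0"

```text
time_s: 3.07
tcp_pos: [0.6083, -0.0147, 0.3429]
ee_rot: [[0.001, -0.865, -0.502], [-1.0, -0.002, 0.002], [-0.003, 0.502, -0.865]]
wrist_force: [2.2, 1.3, 0.6]
gripper_width: 0.502
gripper_force: 0.0
```

Emit:
drive_tool --pt "50 32 0 0 0 0 0" --pt "50 32 0 0 0 0 0" --pt "50 25 0 -10 0 0 0" --pt "50 0 0 -10 0 0 0" --pt "50 0 0 0 0 0 0"

```text
time_s: 3.48
tcp_pos: [0.6977, -0.0118, 0.3152]
ee_rot: [[0.004, -0.861, -0.508], [-1.0, -0.005, 0.0], [-0.002, 0.508, -0.861]]
wrist_force: [0.2, -0.2, -1.7]
gripper_width: 0.501
gripper_force: 0.0
```

Run:
```python
from h import *
c=cap('wrist'); save(c,'w1'); print(c['s']['joints'],c['s']['tcp_pos'],c['s']['ee_rot'])
a=cloud(c,np.ones((400,640),bool))
t=a[(abs(a[:,2]-.188)<.014)&(abs(a[:,0]-.69)<.02)&(abs(a[:,1]+.015)<.03)]
print(len(t),t.mean(0),t.min(0),t.max(0))
for l in('rail_mid','post'):
    r=search_frame(l,c); print(l,[(x['p'],x['xy']) for x in r[:2]])
```

```text
[  10.05006497   46.04047091   49.72095632   -6.12306076 -123.66627301
  -11.81946461] [ 0.69766419 -0.0118017   0.31516899] [[ 3.89788395e-03 -8.61402307e-01 -5.07908331e-01]
 [-9.99989369e-01 -4.60895782e-03  1.42396546e-04]
 [-2.46358879e-03  5.07902376e-01 -8.61411114e-01]]
2070 [ 0.68494345 -0.01561291  0.1864317 ] [ 0.67000471 -0.04499526  0.17401826] [0.69824303 0.01499137 0.19620485]
rail_mid [(0.74, [279.2, 160.4])]
post [(0.58, [320.4, 21.3]), (0.5, [181.5, 224.8])]
```

View pics/w1.png

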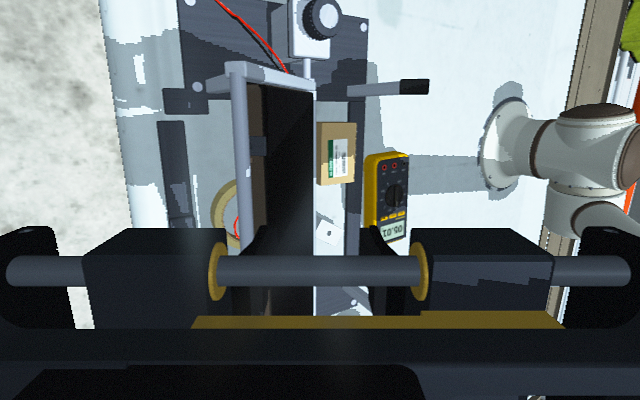

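The wrist view shows the frame rail running down column ~242, on the far side (left) of the jaw centre at ~320. The post is to one side, clear of the path. I'll line up and descend along the tool axis.

Emit:
drive_tool --pt "50 8 -1 -25 0 0 0" --pt "50 8 -1 -25 0 0 0" --pt "50 7 -1 -26 0 0 0" --pt "50 0 0 0 0 0 0" --pt "50 0 0 0 0 0 0"

```text
time_s: 4.05
tcp_pos: [0.7188, -0.0152, 0.2464]
ee_rot: [[0.005, -0.865, -0.502], [-1.0, -0.005, -0.001], [-0.002, 0.502, -0.865]]
wrist_force: [-0.1, 0.3, 0.4]
gripper_width: 0.503
gripper_force: 0.0
```

Run:
```python
from h import *
c=cap('wrist'); s=c['s']; save(c,'w2'); print(s['tcp_pos'],s['ee_rot'][:,2])
a=cloud(c,np.ones((400,640),bool))
for y0 in(-.07,-.09,-.04,-.03,-.015):
    t=a[(abs(a[:,2]-.188)<.02)&(abs(a[:,0]-.69)<.02)&(abs(a[:,1]-y0)<.006)]
    d=(t-s['tcp_pos'])@s['ee_rot']
    if len(t): 
        near=d[d[:,2]<d[:,2].min()+.006]; print(y0,len(t),'tool y range',near[:,1].min(),near[:,1].max(),'zmin',np.percentile(d[:,2],2))
```

```text
[ 0.71875091 -0.01523443  0.24643633] [-5.01517837e-01 -7.23006607e-04 -8.65147003e-01]
-0.07 632 tool y range -0.011042687604588538 0.00018660293591077055 zmin 0.057037427279346783
-0.09 701 tool y range -0.011273259352245563 0.0001921340232339759 zmin 0.056889166309684706
-0.04 578 tool y range -0.011533461087722394 0.00017859523266343052 zmin 0.056946373286502476
-0.03 557 tool y range -0.011603688215520788 -0.0004617650882868181 zmin 0.05684418423547206
-0.015 510 tool y range -0.011154042542860074 -0.00047941986091573017 zmin 0.05693339687119321
```

View pics/w2.png

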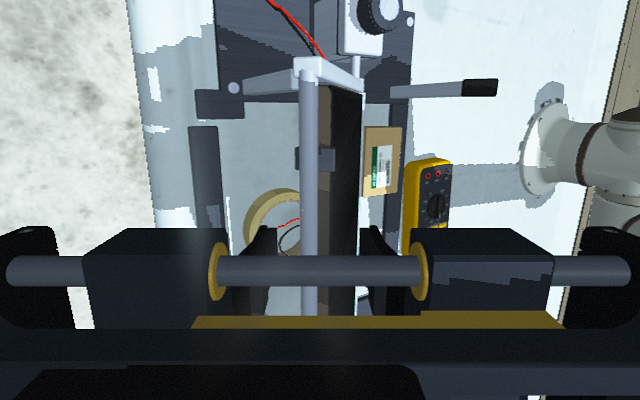

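The jaws straddle the rail, which sits about 6 mm off centre at columns 300–320. I'll correct for that, descend and close.

Emit:
drive_tool --pt "50 -5 0 -16 0 0 0" --pt "50 -7 0 -16 0 0 0" --pt "50 -10 0 -17 0 0 0" --pt "50 0 0 0 0 0 0" --pt "50 0 0 0 0 0 0"

```text
time_s: 4.52
tcp_pos: [0.6977, -0.0152, 0.1996]
ee_rot: [[0.005, -0.867, -0.498], [-1.0, -0.005, -0.001], [-0.002, 0.498, -0.867]]
wrist_force: [0.4, -0.6, 2.3]
gripper_width: 0.498
gripper_force: 0.0
```

Emit:
drive_tool --pt "20 0 0 0 0 0 0" --pt "10 0 0 0 0 0 0" --pt "0 0 0 0 0 0 0" --pt "0 0 0 0 0 0 0" --pt "0 0 0 0 0 0 0"

```text
time_s: 4.93
tcp_pos: [0.6979, -0.0151, 0.1969]
ee_rot: [[0.004, -0.866, -0.5], [-1.0, -0.005, 0.0], [-0.003, 0.5, -0.866]]
wrist_force: [0.3, 0.5, -0.1]
gripper_width: 0.203
gripper_force: 0.0
```

Emit:
drive_tool --pt "0 0 0 0 0 0 0" --pt "0 0 0 0 0 0 0" --pt "0 0 0 0 0 0 0"

```text
time_s: 5.18
tcp_pos: [0.6972, -0.0152, 0.1969]
ee_rot: [[0.004, -0.865, -0.501], [-1.0, -0.005, -0.0], [-0.002, 0.501, -0.865]]
wrist_force: [-1.1, 0.8, 2.3]
gripper_width: 0.127
gripper_force: 30.0
```

Run:
```python
import numpy as np
N=25; f=np.radians(np.linspace(45,-45,N+1)); t=f*2/3
P=np.stack([180*np.sin(f)+10*np.sin(t),180*np.cos(f)+10*np.cos(t)],1)
D=np.round(np.diff(np.round(P,1),axis=0),1)
for i in range(0,N,5): print(D[i:i+5].tolist())
print(np.diff(t)[0])
```

```text
[[-8.6, 8.0], [-9.1, 7.4], [-9.5, 6.8], [-10.0, 6.2], [-10.3, 5.6]]
[[-10.6, 4.9], [-10.9, 4.3], [-11.2, 3.6], [-11.4, 2.9], [-11.5, 2.1]]
[[-11.6, 1.5], [-11.7, 0.7], [-11.8, 0.0], [-11.7, -0.7], [-11.6, -1.5]]
[[-11.5, -2.1], [-11.4, -2.9], [-11.2, -3.6], [-10.9, -4.3], [-10.6, -4.9]]
[[-10.3, -5.6], [-10.0, -6.2], [-9.5, -6.8], [-9.1, -7.4], [-8.6, -8.0]]
-0.041887902047863856
```

Emit:
drive_tool --pt "0 -8.6 0 8.0 0 -0.042 0" --pt "0 -9.1 0 7.4 0 -0.042 0" --pt "0 -9.5 0 6.8 0 -0.042 0" --pt "0 -10.0 0 6.2 0 -0.042 0" --pt "0 -10.3 0 5.6 0 -0.042 0"

```text
time_s: 5.6
tcp_pos: [0.6509, -0.0154, 0.2299]
ee_rot: [[0.004, -0.953, -0.304], [-1.0, -0.004, 0.0], [-0.001, 0.304, -0.953]]
wrist_force: [1.3, -1.5, -3.0]
gripper_width: 0.127
gripper_force: 30.0
```

Emit:
drive_tool --pt "0 -10.6 0 4.9 0 -0.042 0" --pt "0 -10.9 0 4.3 0 -0.042 0" --pt "0 -11.2 0 3.6 0 -0.042 0" --pt "0 -11.4 0 2.9 0 -0.042 0" --pt "0 -11.5 0 2.1 0 -0.042 0"

```text
time_s: 6.02
tcp_pos: [0.5953, -0.0155, 0.2488]
ee_rot: [[0.005, -0.995, -0.098], [-1.0, -0.005, -0.0], [-0.0, 0.098, -0.995]]
wrist_force: [1.9, -1.1, -0.8]
gripper_width: 0.124
gripper_force: 30.0
```

Tracking is clean and the forces are low.

Emit:
drive_tool --pt "0 -11.6 0 1.5 0 -0.042 0" --pt "0 -11.7 0 0.7 0 -0.042 0" --pt "0 -11.8 0 0 0 -0.042 0" --pt "0 -11.7 0 -0.7 0 -0.042 0" --pt "0 -11.6 0 -1.5 0 -0.042 0"

```text
time_s: 6.43
tcp_pos: [0.537, -0.0155, 0.2497]
ee_rot: [[0.005, -0.994, 0.113], [-1.0, -0.005, 0.0], [0.001, -0.113, -0.994]]
wrist_force: [-0.7, -1.2, 2.6]
gripper_width: 0.127
gripper_force: 30.0
```

Emit:
drive_tool --pt "0 -11.5 0 -2.1 0 -0.042 0" --pt "0 -11.4 0 -2.9 0 -0.042 0" --pt "0 -11.2 0 -3.6 0 -0.042 0" --pt "0 -10.9 0 -4.3 0 -0.042 0" --pt "0 -10.6 0 -4.9 0 -0.042 0"

```text
time_s: 6.85
tcp_pos: [0.4809, -0.0152, 0.2321]
ee_rot: [[0.005, -0.949, 0.316], [-1.0, -0.005, 0.001], [0.001, -0.316, -0.949]]
wrist_force: [0.6, -6.2, 1.7]
gripper_width: 0.129
gripper_force: 30.0
```

Emit:
drive_tool --pt "0 -10.3 0 -5.6 0 -0.042 0" --pt "0 -10.0 0 -6.2 0 -0.042 0" --pt "0 -9.5 0 -6.8 0 -0.042 0" --pt "0 -9.1 0 -7.4 0 -0.042 0" --pt "0 -8.6 0 -8.0 0 -0.042 0"

```text
time_s: 7.27
tcp_pos: [0.4353, -0.015, 0.2015]
ee_rot: [[0.008, -0.87, 0.492], [-1.0, -0.006, 0.005], [-0.001, -0.493, -0.87]]
wrist_force: [26.4, -8.2, -26.8]
gripper_width: 0.125
gripper_force: 30.0
```

Emit:
drive_tool --pt "0 0 0 0 0 0 0" --pt "0 0 0 0 0 0 0" --pt "0 0 0 0 0 0 0"

```text
time_s: 7.52
tcp_pos: [0.4375, -0.0153, 0.2036]
ee_rot: [[0.009, -0.869, 0.495], [-1.0, -0.007, 0.005], [-0.001, -0.495, -0.869]]
wrist_force: [-8.2, 6.9, 4.3]
gripper_width: 0.125
gripper_force: 30.0
```

Run:
```python
from h import *
print(sense())
c=cap('side'); save(c,'s2')
r=masks_of('rail_mid',c)[0]; p=cloud(c,r['region']); q=p[(p[:,0]<.47)&(p[:,2]>.16)&(p[:,2]<.21)]
print(len(q),q.mean(0),np.percentile(q,[2,98],axis=0))
```

```text
{'time_s': 7.5167, 'joints': array([ 18.56352184,  -7.28909283, -60.39318719,  46.59229757,
       -12.15167643, -61.79168886]), 'joint_velocities': array([ 0.3428937 ,  0.06285625,  0.52816062, -0.49752845, -0.71441038,
        0.06204641]), 'effort': array([-3.70312437, -7.24017799, 16.19412124,  1.63282927, -0.97961638,
        0.06619576]), 'tcp_pos': array([ 0.4374928 , -0.01528936,  0.20360233]), 'ee_rot': array([[ 8.60348442e-03, -8.68624921e-01,  4.95395525e-01],
       [-9.99962578e-01, -7.02421505e-03,  5.05001375e-03],
       [-9.06803093e-04, -4.95420434e-01, -8.68652849e-01]]), 'wrist_force': array([-8.16964802,  6.90812542,  4.30140489]), 'moment': array([2.27401717, 2.65810965, 1.21145775]), 'gripper_force': 30.001527965068817, 'gripper_width': 0.12509355929785088}
1042 [0.45648535 0.06106902 0.18527017] [[ 0.44047596 -0.11100286  0.16331661]
 [ 0.46973422  0.22217066  0.20040633]]
```

View pics/s2.png

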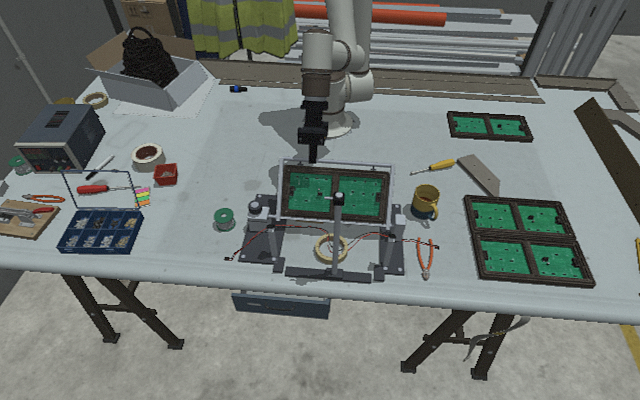

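The frame is on the robot's side and held about 3° above its rests, with the robot's joints 3 and 5 near their limits. I'll ease the tool towards vertical while lowering the rest of the way.

Emit:
drive_tool --pt "0 -0.9 0 -1.8 0 0.04 0" --pt "0 -0.9 0 -1.8 0 0.04 0" --pt "0 -0.8 0 -1.7 0 0.04 0" --pt "0 -0.8 0 -1.7 0 0.04 0" --pt "0 0 0 0 0 0 0"

```text
time_s: 8.03
tcp_pos: [0.4351, -0.0158, 0.1986]
ee_rot: [[0.004, -0.936, 0.352], [-1.0, -0.003, 0.002], [-0.0, -0.352, -0.936]]
wrist_force: [-25.6, 15.8, 21.9]
gripper_width: 0.129
gripper_force: 30.0
```

```bash
cat > ang.py <<'E'
from h import *
s=sense(); print(s['joints'].round(1),s['tcp_pos'],s['wrist_force'].round(1),s['moment'].round(2))
r=s['tcp_pos']+.010*s['ee_rot'][:,2]; print('rail',r,'phi',np.arctan2(r[0]-.565,r[2]-.06))
for n in('top','side'):
    c=cap(n); p=cloud(c,masks_of('rail_mid',c)[0]['region'])
    p=p[(abs(p[:,1]-.12)<.09)&(p[:,0]<.56)&(p[:,2]>.05)&(p[:,0]>.46)&(p[:,2]<.24)]
    k=np.polyfit(p[:,2],p[:,0],1); print(n,len(p),'phi fit',np.arctan(k[0]))
E
python3 ang.py
```

```text
[ 24.3  -4.2 -47.8  17.5 -28.5 -38.2] [ 0.43505197 -0.01583516  0.19864372] [-25.6  15.8  21.9] [4.51 5.55 1.59]
rail [ 0.43857284 -0.01581925  0.18928406] phi -0.7742262663045254
top 1690 phi fit -0.7363816996493517
side 2487 phi fit -0.7321820780047279
```

Emit:
drive_tool --pt "0 -1.0 0 0.5 0 0 0" --pt "0 -1.0 0 0.5 0 0 0" --pt "0 -0.7 0 -0.7 0 0 0" --pt "0 -0.7 0 -0.7 0 0 0" --pt "0 0 0 0 0 0 0"

```text
time_s: 8.65
tcp_pos: [0.4333, -0.0156, 0.1975]
ee_rot: [[0.006, -0.934, 0.357], [-1.0, -0.006, 0.003], [-0.001, -0.357, -0.934]]
wrist_force: [4.3, 4.1, -3.4]
gripper_width: 0.128
gripper_force: 30.0
```

```bash
python3 ang.py
```

```text
[ 24.5  -4.4 -48.5  18.1 -27.8 -38.8] [ 0.43333691 -0.01559841  0.19745593] [ 4.3  4.1 -3.4] [ 1.27 -0.26  0.38]
rail [ 0.43690567 -0.01556686  0.18811446] phi -0.7853196042957673
top 1685 phi fit -0.7542456827387031
side 2476 phi fit -0.7435030640026371
```

Emit:
drive_tool --pt "0 -1.0 0 -1.0 0 0 0" --pt "0 -1.0 0 -1.0 0 0 0" --pt "0 0 0 0 0 0 0" --pt "0 0 0 0 0 0 0"

```text
time_s: 9.18
tcp_pos: [0.4333, -0.0155, 0.1974]
ee_rot: [[0.007, -0.933, 0.361], [-1.0, -0.006, 0.003], [-0.001, -0.361, -0.933]]
wrist_force: [9.4, -1.7, 0.8]
gripper_width: 0.126
gripper_force: 30.0
```

```bash
python3 ang.py
```

```text
[ 24.5  -4.5 -48.8  18.5 -27.4 -39.2] [ 0.43325357 -0.01546614  0.19740638] [ 9.4 -1.7  0.8] [-0.4  -1.75 -0.22]
rail [ 0.43686259 -0.01543174  0.1880804 ] phi -0.7856206871016562
top 1685 phi fit -0.7500408720441215
side 2476 phi fit -0.7406989279927326
```

The extra command produced no motion, only about 9 N of reaction force, so the frame is on its rests. Rail height is 188 mm, as expected. Releasing.

Emit:
drive_tool --pt "16 0 0 0 0 0 0" --pt "22 0 0 0 0 0 0" --pt "30 0 0 0 0 0 0" --pt "40 0 0 0 0 0 0" --pt "45 0 0 0 0 0 0"

```text
time_s: 9.8
tcp_pos: [0.4278, -0.0181, 0.1931]
ee_rot: [[0.003, -0.937, 0.348], [-1.0, -0.004, -0.002], [0.004, -0.348, -0.937]]
wrist_force: [0.2, 0.3, 0.5]
gripper_width: 0.365
gripper_force: 0.0
```

```bash
python3 ang.py
```

```text
[ 24.5  -4.5 -49.2  18.3 -27.8 -39.2] [ 0.42775479 -0.01814507  0.19305943] [0.2 0.3 0.5] [ 0.06  0.67 -0.04]
rail [ 0.43123721 -0.01816994  0.18368541] phi -0.8245215152266697
top 1685 phi fit -0.7507074829941169
side 2478 phi fit -0.7412015816368592
```

Emit:
drive_tool --pt "50 -7 0 19 0 0 0" --pt "50 -7 0 19 0 0 0" --pt "50 -7 0 19 0 0 0" --pt "50 0 0 35 0 0.075 0" --pt "50 10 -10 30 0 0.075 0"

```text
time_s: 10.42
tcp_pos: [0.4138, -0.0278, 0.3134]
ee_rot: [[0.008, -0.979, 0.205], [-1.0, -0.008, -0.001], [0.003, -0.205, -0.979]]
wrist_force: [1.8, 0.7, 1.1]
gripper_width: 0.5
gripper_force: 0.0
```

Emit:
drive_tool --pt "60 15 -15 0 0 0.075 0" --pt "60 15 -15 0 0 0.075 0" --pt "60 15 -15 0 0 0.055 0" --pt "60 15 -15 0 0 0 0.12" --pt "60 15 -15 0 0 0 0.12"

```text
time_s: 10.83
tcp_pos: [0.4942, -0.1038, 0.3124]
ee_rot: [[0.246, -0.969, 0.006], [-0.969, -0.246, -0.0], [0.002, -0.006, -1.0]]
wrist_force: [0.9, 0.2, 0.0]
gripper_width: 0.596
gripper_force: 0.0
```

Emit:
drive_tool --pt "60 15 -15 0 0 0 0.12" --pt "60 15 -15 0 0 0 0.12" --pt "60 15 -15 0 0 0 0.12" --pt "60 15 -15 0 0 0 0.12" --pt "60 10 -10 0 0 0 0.12"

```text
time_s: 11.25
tcp_pos: [0.5639, -0.1741, 0.3124]
ee_rot: [[0.751, -0.661, 0.005], [-0.661, -0.751, 0.004], [0.001, -0.007, -1.0]]
wrist_force: [0.3, 0.9, -0.5]
gripper_width: 0.607
gripper_force: 0.0
```

Emit:
drive_tool --pt "60 0 0 0 0 0 0.12" --pt "60 0 0 0 0 0 0.12" --pt "60 0 0 0 0 0 0.12" --pt "60 0 0 0 0 0 0.12" --pt "60 0 0 0 0 0 0.12"

```text
time_s: 11.67
tcp_pos: [0.5628, -0.1729, 0.3128]
ee_rot: [[0.993, -0.121, 0.002], [-0.121, -0.993, 0.008], [0.001, -0.008, -1.0]]
wrist_force: [-0.2, -0.7, 0.3]
gripper_width: 0.604
gripper_force: 0.0
```

Run:
```python
from h import *
s=sense(); print(s['joints'].round(1),s['tcp_pos'],s['ee_rot'].round(3),s['wrist_force'].round(1))
```

```text
[ -1.6  16.2   2.3  -0.5 -76.   84.7] [ 0.56284099 -0.17286254  0.31276968] [[ 0.993 -0.121  0.002]
 [-0.121 -0.993  0.008]
 [ 0.001 -0.008 -1.   ]] [-0.2 -0.7  0.3]
```

Emit:
drive_tool --pt "60 0 0 -30 0 0 0.12" --pt "60 0 0 -30 0 0 0.1" --pt "60 0 0 -20 0 0 0" --pt "60 0 0 0 0 0 0" --pt "60 0 0 0 0 0 0"

```text
time_s: 12.08
tcp_pos: [0.5627, -0.1729, 0.2326]
ee_rot: [[0.996, 0.093, -0.001], [0.093, -0.996, 0.008], [-0.001, -0.008, -1.0]]
wrist_force: [-0.2, -0.3, 0.7]
gripper_width: 0.603
gripper_force: 0.0
```

Run:
```python
from h import *
c=cap('wrist'); s=c['s']; save(c,'w3'); print(s['joints'].round(1),s['tcp_pos'])
r=masks_of('knob_grip',c)
for x in r[:2]:
    p=cloud(c,x['region']); q=p[(p[:,2]>.098)&(p[:,2]<.118)]
    print(x['p'],x['xy'],len(q),q.mean(0),q.min(0),q.max(0), cv2.minEnclosingCircle((q[:,:2]*1000).astype(np.float32)))
a=cloud(c,np.ones((400,640),bool)); q=a[(a[:,2]>.105)&(a[:,2]<.115)&(np.hypot(a[:,0]-.566,a[:,1]+.177)<.03)]
print(len(q),cv2.minEnclosingCircle((q[:,:2]*1000).astype(np.float32)))
```

```text
[ -1.6  19.   -5.3  -0.5 -65.8  97.1] [ 0.56265462 -0.17294718  0.23264122]
0.96 [323.1, 190.7] 1774 [ 0.56653025 -0.17680563  0.11040541] [ 0.54507995 -0.19732937  0.09803729] [ 0.58533192 -0.1567132   0.11410508] ((564.6417236328125, -176.95033264160156), 20.855600357055664)
1750 ((564.5375366210938, -176.6567840576172), 20.8682804107666)
```

View pics/w3.png

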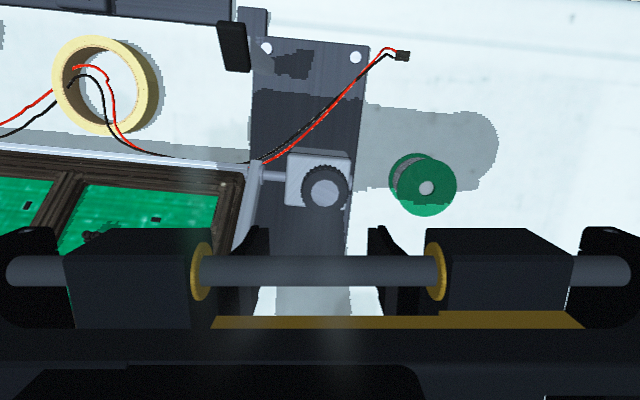

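The knob is at pixel (323,190), centred between the jaws, and the spool at (422,185) is clear. Descending to grip it.

Emit:
drive_tool --pt "60 2 -4 -30 0 0 0" --pt "60 0 0 -30 0 0 0" --pt "60 0 0 -30 0 0 0" --pt "60 0 0 -25 0 0 0" --pt "60 0 0 -11 0 0 0"

```text
time_s: 12.6
tcp_pos: [0.5644, -0.1767, 0.1058]
ee_rot: [[0.996, 0.092, -0.001], [0.092, -0.996, 0.009], [0.0, -0.009, -1.0]]
wrist_force: [-0.3, -0.1, -0.4]
gripper_width: 0.601
gripper_force: 0.0
```

Emit:
drive_tool --pt "40 0 0 0 0 0 0" --pt "30 0 0 0 0 0 0" --pt "30 0 0 0 0 0 0" --pt "30 0 0 0 0 0 0" --pt "30 0 0 0 0 0 0"

```text
time_s: 13.02
tcp_pos: [0.5669, -0.1773, 0.1099]
ee_rot: [[0.996, 0.093, 0.007], [0.093, -0.996, 0.007], [0.008, -0.007, -1.0]]
wrist_force: [1.0, -0.3, 2.4]
gripper_width: 0.452
gripper_force: 30.0
```

Emit:
drive_tool --pt "30 0 0 0 0 0 -0.1" --pt "30 0 0 0 0 0 -0.1" --pt "30 0 0 0 0 0 -0.1" --pt "30 0 0 0 0 0 -0.1" --pt "30 0 0 0 0 0 -0.1"

```text
time_s: 13.43
tcp_pos: [0.5667, -0.1782, 0.11]
ee_rot: [[0.917, -0.399, 0.01], [-0.399, -0.917, 0.004], [0.008, -0.007, -1.0]]
wrist_force: [1.1, -5.2, 2.8]
gripper_width: 0.451
gripper_force: 30.0
```

Emit:
drive_tool --pt "30 0 0 0 0 0 -0.1" --pt "30 0 0 0 0 0 -0.1" --pt "30 0 0 0 0 0 -0.1" --pt "30 0 0 0 0 0 -0.1" --pt "30 0 0 0 0 0 -0.1"

```text
time_s: 13.85
tcp_pos: [0.566, -0.179, 0.1099]
ee_rot: [[0.613, -0.79, 0.011], [-0.79, -0.613, -0.001], [0.007, -0.008, -1.0]]
wrist_force: [-0.3, -8.2, 2.8]
gripper_width: 0.452
gripper_force: 30.0
```

Emit:
drive_tool --pt "30 0 0 0 0 0 -0.1" --pt "30 0 0 0 0 0 -0.1" --pt "30 0 0 0 0 0 -0.1" --pt "30 0 0 0 0 0 -0.1" --pt "30 0 0 0 0 0 -0.1"

```text
time_s: 14.27
tcp_pos: [0.565, -0.1794, 0.1099]
ee_rot: [[0.159, -0.987, 0.009], [-0.987, -0.159, -0.005], [0.006, -0.008, -1.0]]
wrist_force: [-3.3, -9.5, 4.8]
gripper_width: 0.454
gripper_force: 30.0
```

Emit:
drive_tool --pt "30 0 0 0 0 0 -0.1" --pt "30 0 0 0 0 0 -0.1" --pt "30 0 0 0 0 0 -0.1" --pt "30 0 0 0 0 0 -0.1" --pt "30 0 0 0 0 0 -0.1"

```text
time_s: 14.68
tcp_pos: [0.564, -0.1792, 0.1099]
ee_rot: [[-0.334, -0.943, 0.005], [-0.943, 0.334, -0.008], [0.006, -0.008, -1.0]]
wrist_force: [-3.8, -7.2, 6.9]
gripper_width: 0.451
gripper_force: 30.0
```

```bash
python3 -c "
from h import *
s=sense(); print(s['joints'].round(1),s['tcp_pos'],s['wrist_force'].round(1),s['moment'].round(2))"
```

```text
[ -1.7  25.7 -14.7   0.6 -49.3 -18.2] [ 0.56397326 -0.17924709  0.10991106] [-3.8 -7.2  6.9] [-2.24  1.38  0.  ]
```

Emit:
drive_tool --pt "30 0 0 0 0 0 -0.06" --pt "30 0 0 0 0 0 -0.06" --pt "30 0 0 0 0 0 -0.06" --pt "30 0 0 0 0 0 -0.06" --pt "30 0 0 0 0 0 -0.06"

```text
time_s: 15.1
tcp_pos: [0.5634, -0.1789, 0.1099]
ee_rot: [[-0.596, -0.803, 0.002], [-0.803, 0.596, -0.01], [0.006, -0.007, -1.0]]
wrist_force: [-5.4, -4.7, 8.0]
gripper_width: 0.456
gripper_force: 30.0
```

```bash
cat > k.py <<'E'
from h import *
s=sense(); print(s['joints'].round(1),s['tcp_pos'],s['wrist_force'].round(1),s['moment'].round(2))
E
python3 k.py
```

```text
[ -1.7  25.7 -14.7   0.7 -49.4 -35.4] [ 0.56341881 -0.17894727  0.1098854 ] [-5.4 -4.7  8. ] [-1.84  1.61  0.02]
```

Emit:
drive_tool --pt "30 0 0 0 0 0 -0.06" --pt "30 0 0 0 0 0 -0.06" --pt "30 0 0 0 0 0 -0.06" --pt "30 0 0 0 0 0 -0.06" --pt "30 0 0 0 0 0 -0.06"

```text
time_s: 15.52
tcp_pos: [0.563, -0.1785, 0.1099]
ee_rot: [[-0.807, -0.591, -0.001], [-0.591, 0.807, -0.01], [0.007, -0.008, -1.0]]
wrist_force: [-7.0, -4.2, 9.2]
gripper_width: 0.452
gripper_force: 30.0
```

```bash
python3 k.py
```

```text
[ -1.6  25.8 -14.7   0.8 -49.6 -52.7] [ 0.56300995 -0.17850001  0.10989257] [-7.  -4.2  9.2] [-1.24  1.88  0.02]
```

Emit:
drive_tool --pt "30 0 0 0 0 0 -0.05" --pt "30 0 0 0 0 0 -0.05" --pt "30 0 0 0 0 0 -0.05" --pt "30 0 0 0 0 0 -0.05" --pt "30 0 0 0 0 0 -0.05"

```text
time_s: 15.93
tcp_pos: [0.5661, -0.1767, 0.1099]
ee_rot: [[-0.926, -0.376, 0.004], [-0.376, 0.926, -0.009], [-0.0, -0.01, -1.0]]
wrist_force: [0.3, 2.1, 3.9]
gripper_width: 0.453
gripper_force: 30.0
```

```bash
python3 k.py
```

```text
[ -1.4  25.9 -14.5   0.7 -49.4 -66.9] [ 0.56611791 -0.17673015  0.10994098] [0.3 2.1 3.9] [ 0.82 -0.37  0.73]
```

Emit:
drive_tool --pt "30 0 0 0 0 0 -0.05" --pt "30 0 0 0 0 0 -0.05" --pt "30 0 0 0 0 0 -0.05" --pt "30 0 0 0 0 0 -0.05" --pt "30 0 0 0 0 0 -0.05"

```text
time_s: 16.35
tcp_pos: [0.5676, -0.1769, 0.1101]
ee_rot: [[-0.991, -0.136, 0.005], [-0.136, 0.991, -0.01], [-0.004, -0.011, -1.0]]
wrist_force: [0.9, -0.4, 3.3]
gripper_width: 0.449
gripper_force: 30.0
```

```bash
python3 k.py
```

```text
[ -1.4  25.9 -14.3   0.7 -49.4 -81.2] [ 0.56764853 -0.17686399  0.11006616] [ 0.9 -0.4  3.3] [-0.18 -0.41  0.88]
```

The z moment jumped from 0.02 to 0.88 N m and the pads began to slip, so the knob is at its stop. Releasing and lifting.

Emit:
drive_tool --pt "60 0 0 0 0 0 0" --pt "62 0 0 0 0 0 0" --pt "62 0 0 0 0 0 0" --pt "62 0 0 5 0 0 0" --pt "62 0 0 15 0 0 0"

```text
time_s: 16.77
tcp_pos: [0.5631, -0.1766, 0.1255]
ee_rot: [[-0.991, -0.134, -0.007], [-0.134, 0.991, -0.007], [0.008, -0.006, -1.0]]
wrist_force: [0.5, -0.2, -0.2]
gripper_width: 0.61
gripper_force: 0.0
```

Emit:
drive_tool --pt "62 0 0 30 0 0 0" --pt "62 0 0 35 0 0 0" --pt "62 0 0 35 0 0 0" --pt "62 0 0 35 0 0 0" --pt "62 0 0 0 0 0 0"

```text
time_s: 17.18
tcp_pos: [0.5683, -0.1779, 0.2714]
ee_rot: [[-0.991, -0.135, 0.013], [-0.136, 0.991, -0.012], [-0.012, -0.014, -1.0]]
wrist_force: [1.3, 0.6, 0.8]
gripper_width: 0.619
gripper_force: 0.0
```

```bash
python3 ang.py
python3 - <<'E'
from h import *
c=cap('side'); save(c,'s3')
E
```

```text
[ -1.5  17.6  -2.1   0.7 -69.5 -81. ] [ 0.56826182 -0.17792508  0.27144949] [1.3 0.6 0.8] [ 0.06 -0.35  0.01]
rail [ 0.56839634 -0.17804505  0.26145111] phi 0.016857757411252533
top 1687 phi fit -0.7517561143496132
side 2470 phi fit -0.7425205524713224
```

View pics/s3.png

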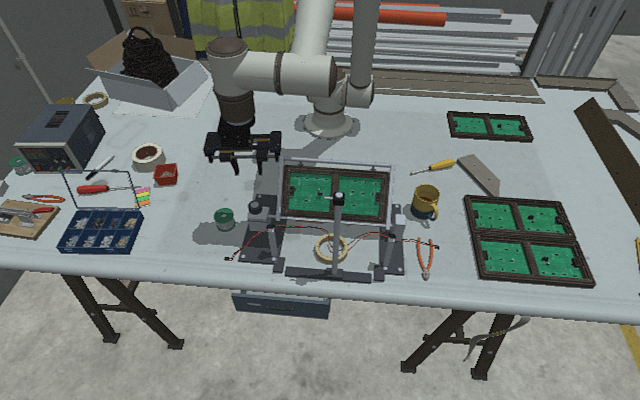

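The frame lies on the front rests, at image columns 280–395. The gripper is clear above the stand and the bystanders haven't moved.

```bash
python3 -c "
from station import *
print(finish_job())"
```

```text
the job is handed in; nothing more can be done
None
```

The job is handed in, but the hand-in gave no verdict: the frame lies on the front rests, the clamp knob is turned to its hard stop, the gripper is clear of everything, and the bystanders look unmoved.

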